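Third hand: press a bearing block against a sprung fence

ROBOT

A 7-joint arm with a two-finger parallel gripper is mounted at the origin on the work surface. World frame = base frame: x ahead of the robot, y to its left, z up, the work surface at z = 0. Lengths are in m, angles in rad, forces in N, time in s.
With the tool pointing down it reaches from about 0.4 to 0.85 m from the base axis. Payload 10.4 kg.
Tool frame: the origin (TCP) lies at the very end of the fingers, on their centre line; the grasp point (between the pads) lies 19 mm behind it; z points along the fingers, x is the direction in which the jaws open and shut, and the axes are right-handed (so a half turn about z gives the same grasp; the last joint's range is limited). The gripper opens to 85 mm and grips with 20 to 120 N. Pads are 22 mm wide; open, the fingers measure 114 mm over their backs; the gripper's body (76 mm by 85 mm) begins 54 mm behind the grasp point. The pads swing forward as they close: fully open they stand 13 mm farther back than shut.
Start: joints at [-1.131, 0.332, -0.065, 1.46, 0.022, 1.35, -0.088], TCP at [0.279, 0.559, 0.231] pointing down, gripper open.
Joint ranges: [-2.6, 2.6], [-0.5, 2.12], [-1.47, 1.34], [0.16, 2.42], [-1.27, 4.41], [0.06, 2.06], [-2.6, 2.6]. Speed limits (rad/s): [2.22, 2.22, 2.79, 2.79, 3.14, 3.14, 3.14].

INTERFACE

Orientations are given as a unit quaternion [w, x, y, z].
In Python, from plant import readout, optics, job gives the robot as it stands.
- The arm moves only by the tool drive_tool, never from a script. Its argument "plan" is text: rows parted by semicolons, each of 6 numbers parted by spaces: the shift along the tool's x, y, z in mm, then the turn, a rotation vector about the tool's x, y, z in rad. A call has 1 to 8 rows; each row is the pose to reach, as a shift and turn from the pose commanded when the call began, along the tool's axes at that moment; what a row does not reach only later rows make up. A row lasts 1/10 s, in which the tool goes at most 50 mm and 8.59 degrees, less where a joint would pass 70% of its speed; a pose out of reach is approached as far as the arm can. A call with a gripper value outside its range is refused whole. "hand" is the closure, from 0 (fully open) to 1 (shut), set as the call begins (left out, the last holds). The fingers move at their own pace and stop on an object; "newtons" is the grip in N (left out, the last holds). Time passes only in rows, so rows that repeat a pose let the fingers close. It gives the time, the measured TCP pose, the force and the opening at its end, in the units of the state.
- readout.sense(): the state, without advancing time (a new reading comes with each control period).
- optics.read_camera(name): name is "scene" or "top"; returns a dict with "img" (420x560x3 uint8, red, green, blue), "fx", "fy", "cx", "cy" (pixels), "world_from_camera" (4x4, takes a point from camera to world coordinates). Camera axes: x right, y down, z forward; pixel columns grow to the right and rows downward; lengths in m; the calibration is good to about 2 mm. A picture is of the moment at which its call begins. There is no depth.
- job.job_done(): hands the job in, once; it reports no verdict.
The state is a dict: "t": time; "q": joint angles; "joint_vel": joint speeds; "tau": joint torques, N m; "tool_pos": TCP position; "ee_rot": TCP orientation; "force": force on the tool from outside, world axes, zero at the start; "ft_torque": the same for the moment, N m; "finger_gap": finger opening in m.
Only numpy, scipy, OpenCV 4.12 (cv2) and the standard library are available. Lean on these libraries where they do the work, as an engineer would, in place of code of your own. Each camera call takes 0.05 s, during which the arm holds its last target. There are 200 camera calls.

TASK

Lift the rectangular bearing block up and off the peg it hangs from, carry it to the linear slide and press it squarely against the fence plate, upright and centred on the plate, until the slide's pointer stands between the two mark ribs (a push of about 11 N). Keep it there steadily as a third hand for a colleague who will screw it on: hold for at least 3 seconds and finish while still gripping and pressing it, never driving the fence to its hard stop, and do not disturb the other parts and tools.

Things in the scene. Friction and masses are not known exactly. Their poses are not given: they have to be found in the camera images.
- block_center (a point): Centre of the bearing block: loose plain aluminium, 48 wide (its x) x 34 deep (y) x 62 tall (z), 0.12 to 0.25 kg, with a round 34 mm bore along y, its axis 6 mm above this point. It hangs upright by the bore on either of the rack's two pegs, y roughly along the peg. Grip it from above across its 48 mm width, about 10 mm above this point (20 below its top). Either 48 x 62 face may go to the fence.
- block: The same bearing block; origin at the centre of its underside, 31 mm below its centre.
- rack: Fixed aluminium rack; origin on the work surface, z up. Two 8 mm round pegs (at its x -85 and +85, 170 high) run along its -y from a crossbar (face at y +45, top 177 high) to y -49, where the tip bends up to 12 mm above the peg's axis. Hung parts are near y 0. To free the block raise it 9 to 25 mm (best 17), then draw it along -y 80 mm or more. Foot: x -150..150, y -35..75, 10 high.
- fence_face (a point): Centre of the working face of the steel fence plate on the sprung slide, 40 wide (its x) x 56 tall (z) x 10 thick; 120 mm above the work surface, to be met by the block's centre. +y points out of the face to the free side; press along -y. Position and turn vary. In front (y 45 to 75) the slide's end block is 60 mm high, its rods 46; behind, nothing is higher than the plate.
- fixture: The fixed linear slide that carries the sprung fence; origin on the work surface straight below the fence face at rest, axes as the fence's. Footprint about 165 mm wide (x) and 270 long (y -190 to 80).
- fence (a joint): How far the fence is pushed in along its -y, m: 0 at rest, hard stop 0.040. The spring gives 0.5 N per mm from zero. A pointer on the slide's +x side moves with it over a white ledge with two dark upright ribs: it reaches the first rib at 0.016 (8 N), the second at 0.028 (14 N); in between is right, middle 0.022 (11 N).
- collar: Bystander: round steel collar, 54 mm outside, 34 mm bore, 30 mm long, loose, hanging on the rack's other peg; origin at its lowest point. Leave it there.
- slug: Bystander: loose steel cylinder 40 mm across and 40 high, standing beside the slide; origin under its centre.
- angle: Bystander: loose aluminium angle strip, 110 long (y), 30 wide, 45 high, standing beside the slide; origin under its centre.
- wrench: Bystander: loose wrench lying on the right of the board.
- driver: Bystander: loose screwdriver lying on the left of the board.

How it is judged:
On the way, in this order (a step that is already met when the one before it is completed fails the run):
1. the block is off its peg, in front of the peg's tip, gripped and off the surface (y of block_center in the frame of rack below -0.068 m and height (world z) of block_center above 0.09 m and contact force between block and rack below 0.1 N and contact force between the fingers and block above 2 N), for 0.1 s.
2. the block is held pressed in the band, square and centred, for 3 s (contact force between block and fixture between 6.5 and 15.5 N and value of joint fence between 0.013 and 0.031 m and x of block_center in the frame of fence_face between -0.009 and 0.009 m and z of block_center in the frame of fence_face between -0.009 and 0.009 m and angle between the y axis of block_center and the y axis of fence_face, either way round below 0.1 rad and angle between block_center's own z axis and vertical below 0.1 rad and contact force between the fingers and block above 2 N), for 2.8 s.
At the end, for the whole second after the job is handed in: The gripper alone holds the block in the air, pressed on the fence plate with 6.5 to 15.5 N (fence in 13 to 31 mm), kept for 3 s before; centres within 9 mm sideways and in height, square and upright within 0.1 rad, at rest; no bystander moved 25 mm (all of step 2 and linear speed of block below 0.02 m/s and velocity of joint fence between -0.01 and 0.01 m/s and distance of each of collar, slug, angle, wrench, driver from where it was at the start of the episode below 0.025 m); the arm keeps its last pose, push and grip.
It fails at once if the fence is driven to its hard stop (value of joint fence above 0.038 m).
It fails at once if the block is dropped on the work surface (height (world z) of block_center below 0.06 m).
It fails at once if another part or tool is disturbed (distance of any of collar, slug, angle, wrench, driver from where it was at the start of the episode above 0.025 m).
It also fails if it takes over 43 s, if anything falls off the work surface, if the arm or the gripper's body presses on something with over 40 N, if the wrist force passes 120 N, or if a joint passes its speed limit or range.

## Working session

There is one attempt and no reset: what is moved stays moved. The work goes in short steps, Python scripts to look and compute and a tool call to move; the robot and the scene stay as the last step left them, time stands still between calls to the robot, and variables do not carry over. Pictures are saved under pics/ and viewed, about 8 in all and at most 12, crops included, and the job is handed in when it is done.

Besides the shell and the picture viewer there is one more tool, called after "Emit:" by a JSON object that holds its "fn" and its "kwargs", one argument or row to a line. drive_tool: Moves the arm, as the interface text tells. Its arguments: {"type":"object","properties":{"plan":{"type":"string"},"hand":{"type":"number"},"newtons":{"type":"number"}},"required":["plan"]}

```bash
mkdir -p pics; ls
python3 - <<'E'
from plant import readout, optics
import cv2, numpy as np
s=readout.sense()
for k,v in s.items(): print(k,np.round(v,4))
for n in("scene","top"):
    c=optics.read_camera(n); cv2.imwrite(f"pics/{n}0.png",c["img"][:,:,::-1]); np.save(n+"_T.npy",c["world_from_camera"])
    print(n,c["fx"],c["fy"],c["cx"],c["cy"]);print(np.round(c["world_from_camera"],4))
E
```

```text
pics
t 0.0
q [-1.1306  0.3329 -0.0647  1.461   0.0216  1.3499 -0.0885]
joint_vel [0.0008 0.0001 0.0009 0.0006 0.0025 0.0004 0.001 ]
tau [ 2.00000e-04 -6.25434e+01  4.94000e-02 -3.91605e+01  1.63000e-02
  9.90000e-03  0.00000e+00]
tool_pos [0.2789 0.5589 0.2305]
ee_rot [ 4.000e-04  8.504e-01  5.261e-01 -6.000e-04]
force [-0.6747 -0.1052 -1.1357]
ft_torque [ 0.0166 -0.001   0.0088]
finger_gap 0.0855
scene 538.4521509832211 538.4521509832211 283.3594092530744 204.1461515045516
[[ 0.6167  0.3973 -0.6796  1.4734]
 [ 0.7871 -0.3234  0.5252 -0.7494]
 [-0.0112 -0.8588 -0.5121  0.831 ]
 [ 0.      0.      0.      1.    ]]
top 498.6289072293764 498.6289072293764 266.16140713773234 211.60238577201275
[[-0.0048 -0.9828  0.1846  0.352 ]
 [-1.      0.0054  0.0027 -0.0406]
 [-0.0037 -0.1846 -0.9828  1.2717]
 [ 0.      0.      0.      1.    ]]
```

View pics/scene0.png

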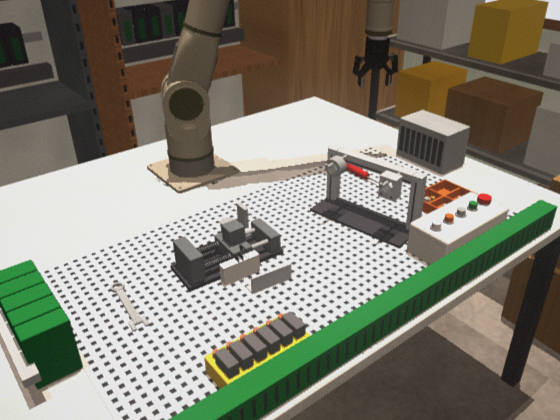

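View pics/top0.png

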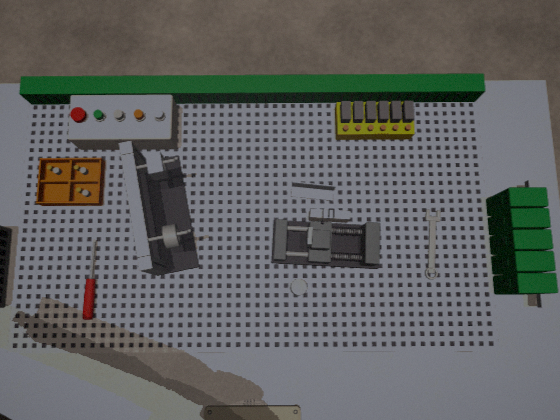

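The scene view shows the rack with the collar at (337,165) and the block at (390,183), and the slide at (225,250). In the top view the rack spans (120-200, 140-275) with the block near (160,160), the slide spans (273-380, 220-268), the slug is at (299,287) and the angle at (313,189). Zooming in next.

Run:
```python
import cv2, numpy as np
t=cv2.imread("pics/top0.png"); s=cv2.imread("pics/scene0.png")
r=lambda im,x,y,w,h,f:cv2.resize(im[y:y+h,x:x+w],None,fx=f,fy=f,interpolation=cv2.INTER_CUBIC)
a=r(t,110,135,100,145,4); b=r(t,260,205,130,72,3)
out=np.zeros((580,800,3),np.uint8); out[:580,:400]=a; out[:216,405:795]=b; 
c=r(s,165,200,130,95,3); out[225:510,405:795]=c
cv2.imwrite("pics/z1.png",out)
cv2.imwrite("pics/z2.png",r(s,305,140,130,105,6))
```

```text
(no output)
```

View pics/z1.png

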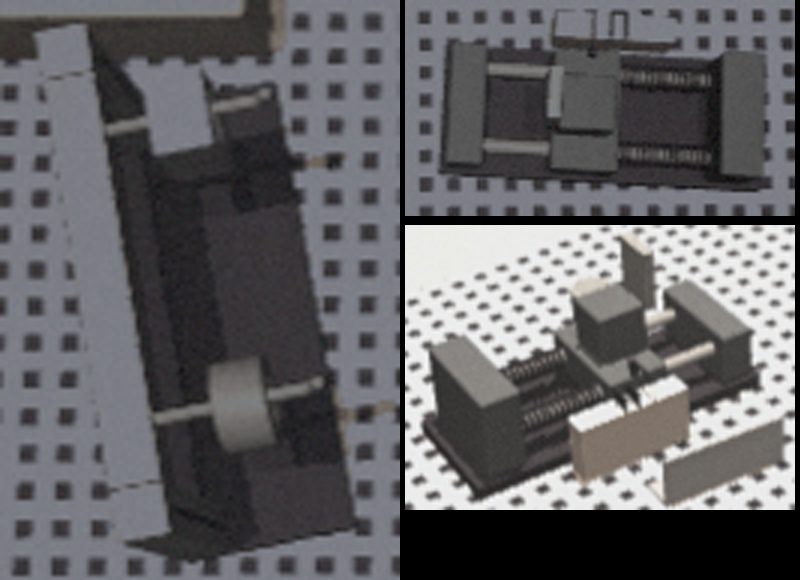

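View pics/z2.png

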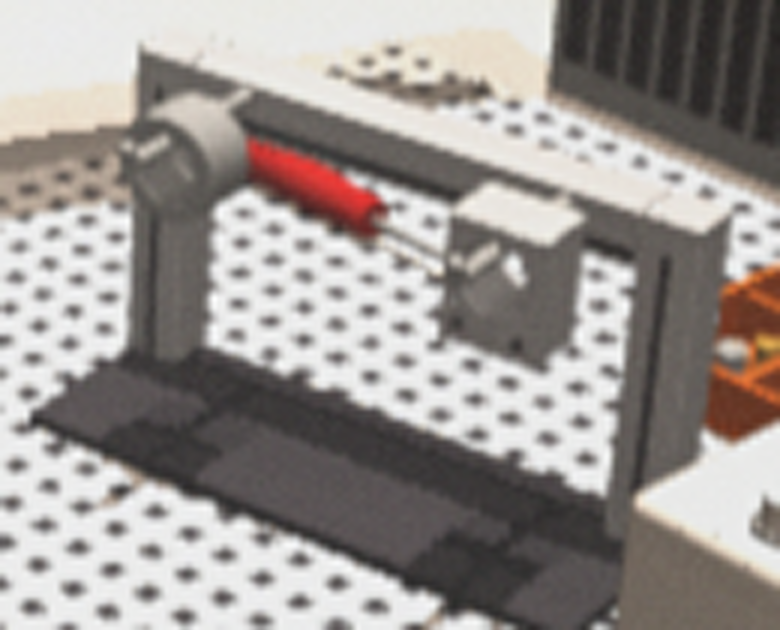

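The zooms (4x from (110,135), 3x from (260,205)) show the block on the rack's +x peg with its top corners at zoom (135,72), (200,66), (215,140) and (155,155). The peg tips are at (268,92) and (320,382). The fence plate strip is at about (548-562, 67-120) and faces the rack. Next I fit both poses.

```bash
cat > h.py <<'E'
import numpy as np, cv2
from scipy.optimize import least_squares
K={"scene":(538.452,283.359,204.146),"top":(498.629,266.161,211.602)}
T={n:np.load(n+"_T.npy") for n in K}
def proj(n,P):
    P=np.atleast_2d(P); f,cx,cy=K[n]; c=(P-T[n][:3,3])@T[n][:3,:3]
    return c[:,:2]/c[:,2:]*f+[cx,cy]
def place(p,L):
    L=np.atleast_2d(L).astype(float); c,s=np.cos(p[2]),np.sin(p[2])
    return np.c_[p[0]+c*L[:,0]-s*L[:,1],p[1]+s*L[:,0]+c*L[:,1],L[:,2]]
def box(x0,x1,y0,y1,z0,z1): return np.array([[x,y,z] for z in(z0,z1) for x,y in((x0,y0),(x1,y0),(x1,y1),(x0,y1))])/1000
def draw(im,n,p,B,col,f,o):
    u=(proj(n,place(p,B))-o)*f
    for i,j in [(0,1),(1,2),(2,3),(3,0),(4,5),(5,6),(6,7),(7,4),(0,4),(1,5),(2,6),(3,7)]:
        cv2.line(im,tuple(int(v) for v in u[i]),tuple(int(v) for v in u[j]),col,1,cv2.LINE_AA)
E
python3 - <<'E'
from h import *
zt=lambda a:np.array(a)/4+[110,135]; zf=lambda a:(np.array(a)-[405,0])/3+[260,205]
zs=lambda a:np.array(a)/6+[305,140]; zs2=lambda a:(np.array(a)-[405,225])/3+[165,200]
L=np.array([[-150,-35,10],[150,-35,10],[85,-49,182],[-85,-49,182],[85,45,170],[-85,45,170]])/1e3
u=zt([[355,525],[272,87],[268,92],[320,382],[105,130],[155,420]])
Ls=np.array([[-85,-49,180],[85,-49,180],[-150,-35,10]])/1e3; us=zs([[130,158],[458,265],[38,418]])
f=lambda p:np.r_[(proj("top",place(p,L))-u).ravel(),(proj("scene",place(p,Ls))-us).ravel()]
r=least_squares(f,[.4,.2,0],loss="soft_l1"); R=r.x; print("rack",R.round(4)); print(f(R).reshape(-1,2).round(1).tolist())
ub=zt([[135,72],[200,66],[215,140],[155,155]]); LB=np.array([[24,17,182],[24,-17,182],[-24,-17,182],[-24,17,182]])/1e3
g=lambda p:(proj("top",place(p,LB))-ub).ravel()
r=least_squares(g,[.5,.2,0]); B=r.x; print("block",B.round(4),g(B).round(1))
c,s=np.cos(R[2]),np.sin(R[2]);d=B[:2]-R[:2];print("block in rack",c*d[0]+s*d[1],-s*d[0]+c*d[1])
ue=zf([[450,42],[487,45],[482,163],[446,161]])
h=lambda p:(proj("top",place(p[:3],np.array([[p[3],.075,.06],[p[3],.045,.06],[-p[3],.045,.06],[-p[3],.075,.06]]))) -ue).ravel()
# base long edge gives yaw
r=least_squares(lambda p:np.r_[h(p),],[.4,-.08,0,.05]); F=r.x; print("fix",F.round(4),h(F).round(1))
np.save("poses.npy",np.array([R,B,F[:3]]))
out=np.zeros((600,800,3),np.uint8)
t=cv2.imread("pics/top0.png"); sc=cv2.imread("pics/scene0.png")
def panel(im,n,x,y,w,hh,k):
    a=cv2.resize(im[y:y+hh,x:x+w],None,fx=k,fy=k,interpolation=cv2.INTER_CUBIC);o=np.array([x,y])
    draw(a,n,R,box(-150,150,-35,75,0,10),(0,255,0),k,o)
    draw(a,n,B,box(-24,24,-17,17,120,182),(0,0,255),k,o)
    for x0 in(-85,85): draw(a,n,R,box(x0-4,x0+4,-49,45,166,174),(255,255,0),k,o)
    draw(a,n,F,box(-20,20,-10,0,92,148),(0,0,255),k,o)
    draw(a,n,F,box(-F[3]*1e3,F[3]*1e3,45,75,0,60),(0,255,255),k,o)
    draw(a,n,F,box(-82,82,-190,80,0,1),(0,255,0),k,o)
    return a
a=panel(t,"top",115,135,95,145,3);out[:435,:285]=a
a=panel(t,"top",260,200,130,75,3);out[:225,290:680]=a
a=panel(sc,"scene",165,195,130,100,3.9);out[230:230+a.shape[0],290:290+a.shape[1]]=a[:370,:510]
cv2.imwrite("pics/ov1.png",out)
E
```

```text
rack [0.5895 0.1978 0.2058]
[[0.3, -0.1], [0.0, -2.3], [-1.3, -0.4], [-0.7, -0.5], [0.0, -0.1], [-0.1, -0.5], [-2.0, -1.7], [-2.0, -0.5], [-3.3, -1.0]]
block [0.6725 0.2161 0.2217] [ 1.   0.7 -0.5 -1.  -0.3  0.4 -0.1 -0.1]
block in rack 0.08497178134271023 0.0009625780130123954
fix [ 0.508  -0.1318 -0.0499  0.0487] [ 0.1  0.2 -0.  -0.2  0.1 -0.1 -0.2  0.1]
```

View pics/ov1.png

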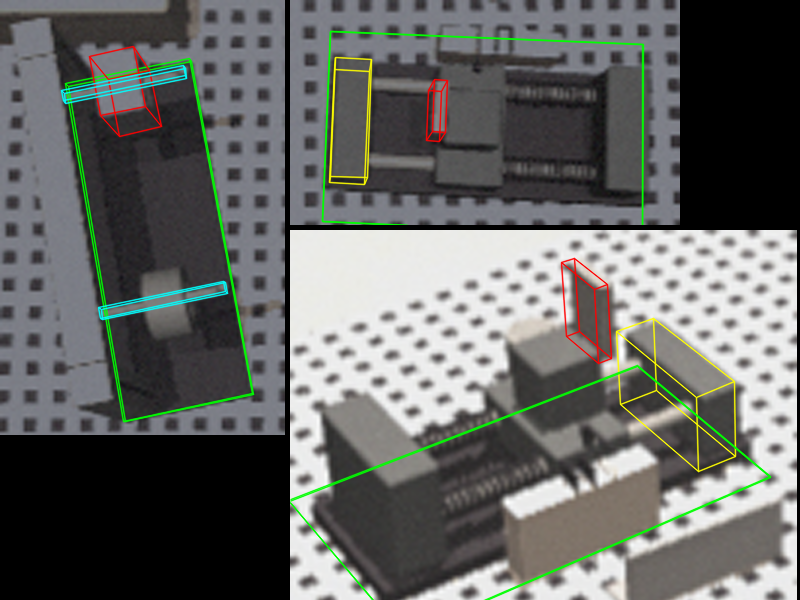

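The overlay fits well in the top view: rack, block and plate are within about 1 px. In the scene view there is a steady offset of about 2 px. That's enough to set out, so I'll compute the move to above the block.

```bash
cat > go.py <<'E'
import sys,numpy as np
from scipy.spatial.transform import Rotation as R
from plant import readout
def go(x,y,z,yaw,verbose=True):
    s=readout.sense(); w,a,b,c=s["ee_rot"]; Rt=R.from_quat([a,b,c,w])
    Rg=R.from_euler("z",yaw)*R.from_euler("x",np.pi)
    d=Rt.inv().apply(np.array([x,y,z])-s["tool_pos"])*1e3
    r=(Rt.inv()*Rg).as_rotvec()
    print("t",s["t"],"tcp",np.round(s["tool_pos"],4),"F",np.round(s["force"],2),"gap",round(s["finger_gap"],4)); print("row",d.round(1),r.round(4))
if __name__=="__main__": go(*map(float,sys.argv[1:5]))
E
python3 go.py 0.672 0.2155 0.25 0.21
```

```text
t 0.1 tcp [0.2789 0.559  0.2306] F [-1.04 -0.7   0.47] gap 0.0852
row [-131.9  505.1  -19.2] [6.00e-04 1.10e-03 8.98e-01]
```

Emit:
{"fn": "drive_tool", "kwargs": {
  "plan": "-132 505 -19 0 0 0.898;-132 505 -19 0 0 0.898;-132 505 -19 0 0 0.898;-132 505 -19 0 0 0.898;-132 505 -19 0 0 0.898;-132 505 -19 0 0 0.898;-132 505 -19 0 0 0.898;-132 505 -19 0 0 0.898",
  "hand": 0,
  "newtons": 60
}}

```text
t: 0.9
tool_pos: [0.581, 0.2947, 0.2457]
ee_rot: [0.0, 0.994, 0.105, -0.0]
force: [-0.5, 1.4, -0.4]
finger_gap: 0.086
```

```bash
python3 go.py 0.672 0.2155 0.25 0.21
```

```text
t 0.9 tcp [0.581  0.2947 0.2457] F [-0.47  1.35 -0.39] gap 0.086
row [72.5 96.4 -4.3] [0.     0.0003 0.0001]
```

Emit:
{"fn": "drive_tool", "kwargs": {
  "plan": "72 96 -4 0 0 0;72 96 -4 0 0 0;72 96 -4 0 0 0;72 96 -4 0 0 0;72 96 -4 0 0 0"
}}

```text
t: 1.4
tool_pos: [0.67, 0.2176, 0.2491]
ee_rot: [-0.0, 0.995, 0.105, -0.001]
force: [-0.2, 0.4, 0.3]
finger_gap: 0.0854
```

```bash
python3 go.py 0.672 0.2155 0.142 0.21
python3 - <<'E'
from h import *
from plant import optics,readout
R_,B,F=np.load("poses.npy"); p=readout.sense()["tool_pos"]; out=np.zeros((500,800,3),np.uint8)
for i,(n,x,y,w,hh) in enumerate((("top",115,120,100,120),("scene",340,110,100,120))):
    im=optics.read_camera(n)["img"][:,:,::-1]; cv2.imwrite(f"pics/{n}1.png",im); k=4
    a=cv2.resize(im[y:y+hh,x:x+w],None,fx=k,fy=k,interpolation=cv2.INTER_CUBIC);o=np.array([x,y])
    draw(a,n,B,box(-24,24,-17,17,120,182),(0,0,255),k,o)
    u=(proj(n,p)[0]-o)*k; cv2.drawMarker(a,tuple(int(v) for v in u),(0,255,0),0,14,1)
    ft=(p[0],p[1],.21); draw(a,n,ft,box(-57,57,-11,11,p[2]*1e3+13,p[2]*1e3+20),(0,255,255),k,o)
    out[:480,400*i:400*i+400]=a
cv2.imwrite("pics/close1.png",out)
E
```

```text
t 1.4 tcp [0.67   0.2176 0.2491] F [-0.17  0.38  0.3 ] gap 0.0854
row [  1.6   2.5 107.1] [-0.0004  0.0012 -0.0002]
```

View pics/close1.png

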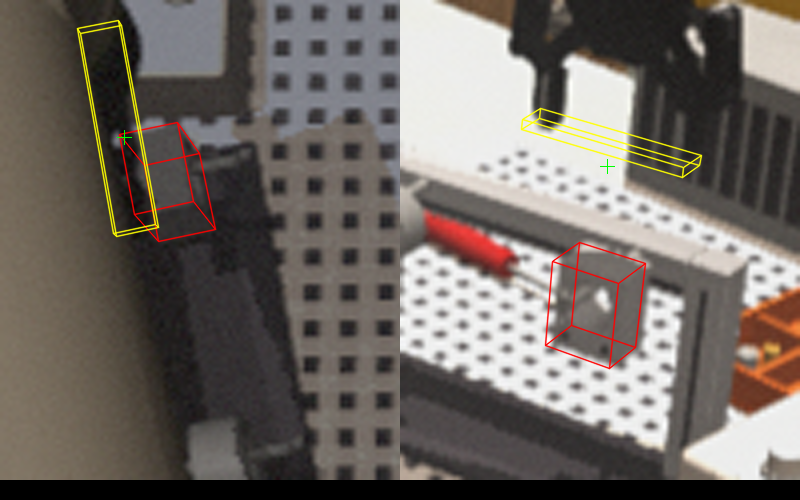

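The close-up shows the fingers hanging over the block. Finger and block are both displaced about 2 px to the right of their models in the scene view only, so the arm and the top camera agree. Descending and gripping.

Emit:
{"fn": "drive_tool", "kwargs": {
  "plan": "0 0 40 0 0 0;0 0 75 0 0 0;0 0 108 0 0 0;0 0 108 0 0 0;0 0 108 0 0 0;0 0 108 0 0 0"
}}

```text
t: 2.1
tool_pos: [0.6713, 0.2183, 0.1447]
ee_rot: [-0.001, 0.994, 0.105, 0.002]
force: [-0.0, 0.6, 0.1]
finger_gap: 0.0852
```

Emit:
{"fn": "drive_tool", "kwargs": {
  "plan": "0 0 0 0 0 0;0 0 0 0 0 0;0 0 0 0 0 0;0 0 0 0 0 0;0 0 0 0 0 0;0 0 0 0 0 0;0 0 0 0 0 0;0 0 0 0 0 0",
  "hand": 1,
  "newtons": 60
}}

```text
t: 2.9
tool_pos: [0.671, 0.2175, 0.143]
ee_rot: [-0.0, 0.994, 0.105, 0.001]
force: [0.6, 1.1, 6.4]
finger_gap: 0.0474
```

```bash
python3 go.py 0.672 0.2155 0.159 0.21
python3 - <<'E'
from h import *
from plant import optics
im=optics.read_camera("scene")["img"][:,:,::-1]
cv2.imwrite("pics/grip.png",cv2.resize(im[100:240,320:450],None,fx=4,fy=4,interpolation=cv2.INTER_CUBIC))
E
```

```text
t 2.9 tcp [0.671  0.2175 0.143 ] F [0.65 1.08 6.36] gap 0.0474
row [  0.6   2.2 -16. ] [-0.0005 -0.002  -0.    ]
```

View pics/grip.png

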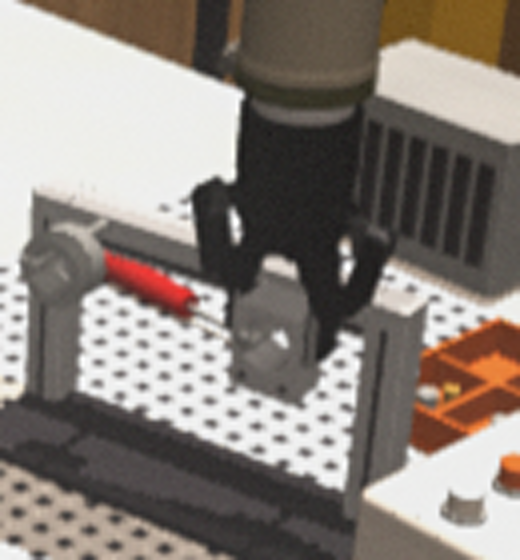

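The block is gripped across its width (gap 47.4 mm), near grip.png (270,340). Lifting 17 mm.

Emit:
{"fn": "drive_tool", "kwargs": {
  "plan": "0 0 -8 0 0 0;0 0 -17 0 0 0;0 0 -17 0 0 0;0 0 -17 0 0 0;0 0 -17 0 0 0"
}}

```text
t: 3.45
tool_pos: [0.6701, 0.2173, 0.1585]
ee_rot: [0.0, 0.994, 0.105, -0.0]
force: [-0.1, -0.4, -0.2]
finger_gap: 0.0473
```

Run:
```python
import numpy as np
R,B,F=np.load("poses.npy")
from go import go
from plant import readout
p=readout.sense()["tool_pos"]
a=R[2]; go(p[0]+.1*np.sin(a),p[1]-.1*np.cos(a),p[2],.21)
```

```text
t 3.45 tcp [0.6701 0.2173 0.1585] F [-0.08 -0.4  -0.17] gap 0.0473
row [ -0.4 100.   -0. ] [-0.      0.0006  0.    ]
```

Emit:
{"fn": "drive_tool", "kwargs": {
  "plan": "0 15 -1 0 0 0;0 35 -1 0 0 0;0 55 -1 0 0 0;0 75 -1 0 0 0;0 95 -1 0 0 0;0 105 -1 0 0 0;0 105 -1 0 0 0;0 105 -1 0 0 0"
}}

```text
t: 4.25
tool_pos: [0.6922, 0.1148, 0.1598]
ee_rot: [-0.0, 0.995, 0.105, -0.0]
force: [0.6, 2.2, -0.5]
finger_gap: 0.0471
```

Run:
```python
import numpy as np
R,B,F=np.load("poses.npy")
from go import go
from plant import readout
a=F[2]; n=np.array([-np.sin(a),np.cos(a)])
print(n); T=F[:2]+n*(.017+.06); go(T[0],T[1],.160,a)
T=F[:2]+n*(.017+.025);  go(T[0],T[1],.111,a)
from h import *
from plant import optics
p=readout.sense()["tool_pos"]; out=np.zeros((500,800,3),np.uint8)
for i,(n,x,y,w,hh) in enumerate((("top",150,130,160,160),("scene",220,100,130,160))):
    im=optics.read_camera(n)["img"][:,:,::-1]; k=3 if i else 2.5
    a=cv2.resize(im[y:y+hh,x:x+w],None,fx=k,fy=k,interpolation=cv2.INTER_CUBIC);o=np.array([x,y])
    z=p[2]*1e3+19-10
    draw(a,n,(p[0],p[1],.21),box(-24,24,-17,17,z-31,z+31),(0,0,255),k,o)
    out[:a.shape[0],400*i:400*i+a.shape[1]]=a
cv2.imwrite("pics/carry.png",out)
```

```text
[0.04992302 0.99875307]
t 4.25 tcp [0.6922 0.1148 0.1598] F [ 0.58  2.22 -0.52] gap 0.0471
row [-211.8  128.4   -0.3] [-6.000e-04  2.000e-04  2.598e-01]
t 4.25 tcp [0.6922 0.1148 0.1598] F [ 0.58  2.22 -0.52] gap 0.0471
row [-220.8  162.2   48.7] [-6.000e-04  2.000e-04  2.598e-01]
```

View pics/carry.png

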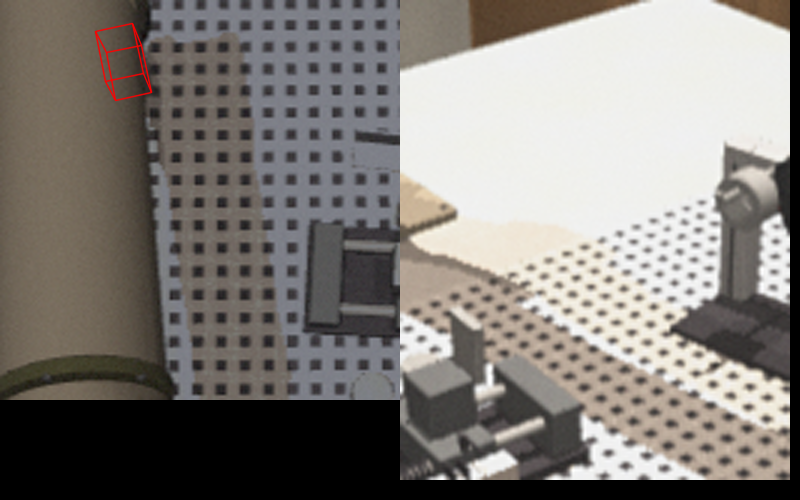

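The crop showed only the slide and an unmoved collar, with the block out of frame. The grip holds at 47 mm. Moving to a stand-off 25 mm in front of the fence, descending at the same time.

Emit:
{"fn": "drive_tool", "kwargs": {
  "plan": "-30 22 0 0 0 0.05;-60 44 10 0 0 0.1;-90 66 20 0 0 0.15;-120 88 30 0 0 0.2;-150 110 40 0 0 0.26;-180 132 47 0 0 0.26;-205 150 47 0 0 0.26;-221 162 47 0 0 0.26"
}}

```text
t: 5.15
tool_pos: [0.5086, -0.0908, 0.1129]
ee_rot: [-0.0, 1.0, -0.025, -0.0]
force: [0.8, -0.3, -0.8]
finger_gap: 0.0473
```

Emit:
{"fn": "drive_tool", "kwargs": {
  "plan": "0 0 0 0 0 0;0 0 0 0 0 0;0 0 0 0 0 0;0 0 0 0 0 0"
}}

```text
t: 5.55
tool_pos: [0.5106, -0.0888, 0.1128]
ee_rot: [-0.0, 1.0, -0.024, 0.0]
force: [0.4, 0.1, -1.2]
finger_gap: 0.0475
```

Run:
```python
import numpy as np
R,B,F=np.load("poses.npy")
from go import go
a=F[2]; nn=np.array([-np.sin(a),np.cos(a)]); T=F[:2]+nn*(.017+.025);  go(T[0],T[1],.112,a)
from h import *
from plant import optics,readout
p=readout.sense()["tool_pos"]; out=np.zeros((520,800,3),np.uint8)
for i,(n,x,y,w,hh) in enumerate((("top",255,180,133,100),("scene",190,120,100,130))):
    im=optics.read_camera(n)["img"][:,:,::-1]; cv2.imwrite(f"pics/{n}2.png",im); k=4 if i else 3
    b=cv2.resize(im[y:y+hh,x:x+w],None,fx=k,fy=k,interpolation=cv2.INTER_CUBIC);o=np.array([x,y])
    z=p[2]*1e3+8
    draw(b,n,(p[0],p[1],a),box(-24,24,-17,17,z-31,z+31),(0,0,255),k,o)
    draw(b,n,F,box(-20,20,-10,0,92,148),(0,255,0),k,o)
    out[:b.shape[0],400*i:400*i+b.shape[1]]=b
cv2.imwrite("pics/stand.png",out)
```

```text
t 5.55 tcp [ 0.5106 -0.0888  0.1128] F [ 0.37  0.13 -1.24] gap 0.0475
row [-0.5  1.1  0.8] [-0.0001 -0.0002  0.0018]
```

View pics/stand.png

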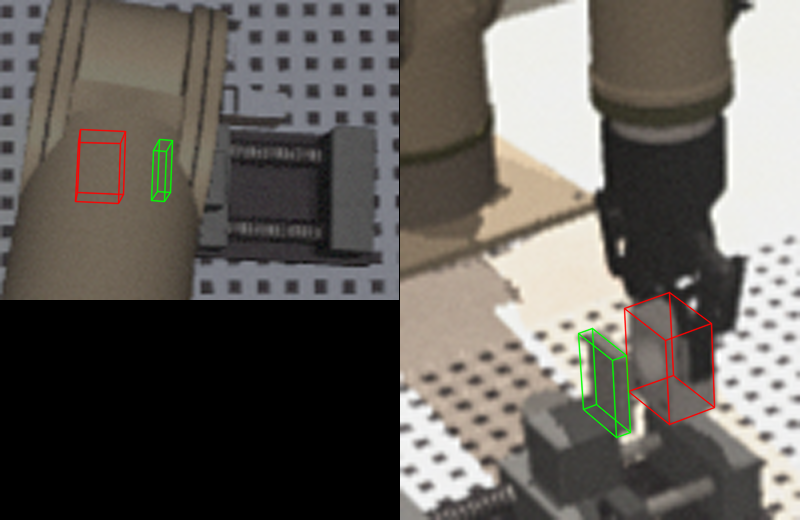

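In the stand-off view the real block and plate are both shifted by the same ~1.5 px to the right of their models, so they line up with each other. Pressing in now, gently.

Emit:
{"fn": "drive_tool", "kwargs": {
  "plan": "0 8 0 0 0 0;0 14 0 0 0 0;0 19 0 0 0 0;0 23 0 0 0 0;0 26 0 0 0 0;0 28 0 0 0 0;0 30 0 0 0 0;0 30 0 0 0 0"
}}

```text
t: 6.45
tool_pos: [0.5083, -0.1196, 0.1128]
ee_rot: [-0.0, 1.0, -0.025, -0.0]
force: [-0.8, 2.9, 0.6]
finger_gap: 0.0473
```

Emit:
{"fn": "drive_tool", "kwargs": {
  "plan": "0 2 0 0 0 0;0 4 0 0 0 0;0 6 0 0 0 0;0 8 0 0 0 0;0 8 0 0 0 0;0 8 0 0 0 0;0 8 0 0 0 0"
}}

```text
t: 7.15
tool_pos: [0.5079, -0.1268, 0.1128]
ee_rot: [-0.001, 1.0, -0.025, -0.0]
force: [-2.7, 7.7, 0.8]
finger_gap: 0.0471
```

Emit:
{"fn": "drive_tool", "kwargs": {
  "plan": "0 2 0 0 0 0;0 4 0 0 0 0;0 6 0 0 0 0;0 7 0 0 0 0;0 7 0 0 0 0;0 7 0 0 0 0;0 7 0 0 0 0"
}}

```text
t: 7.85
tool_pos: [0.5075, -0.1329, 0.1128]
ee_rot: [-0.001, 1.0, -0.024, -0.0]
force: [-2.4, 10.3, 1.8]
finger_gap: 0.0471
```

Run:
```python
import numpy as np
R,B,F=np.load("poses.npy")
from h import *
from plant import optics,readout
fs=[]
for i in range(8):
    im=optics.read_camera("scene")["img"][:,:,::-1]; s=readout.sense(); fs.append(np.r_[s["force"],s["ft_torque"]])
print(s["t"],np.mean(fs,0).round(2),np.std(fs,0).round(2),s["tool_pos"])
d=s["tool_pos"][:2]-F[:2]; print("x_f",np.cos(F[2])*d[0]+np.sin(F[2])*d[1],"y_f",-np.sin(F[2])*d[0]+np.cos(F[2])*d[1])
cv2.imwrite("pics/scene3.png",im)
x,y=195,165
b=cv2.resize(im[y:y+95,x:x+100],None,fx=6,fy=6,interpolation=cv2.INTER_CUBIC)
cv2.imwrite("pics/press.png",b)
```

```text
8.25 [-3.04 10.05  2.51  2.03  0.66 -0.26] [0.75 0.44 0.51 0.02 0.05 0.03] [ 0.50752923 -0.13294498  0.11275761]
x_f -0.00036604351996077385 y_f -0.0011754659006827821
```

View pics/press.png

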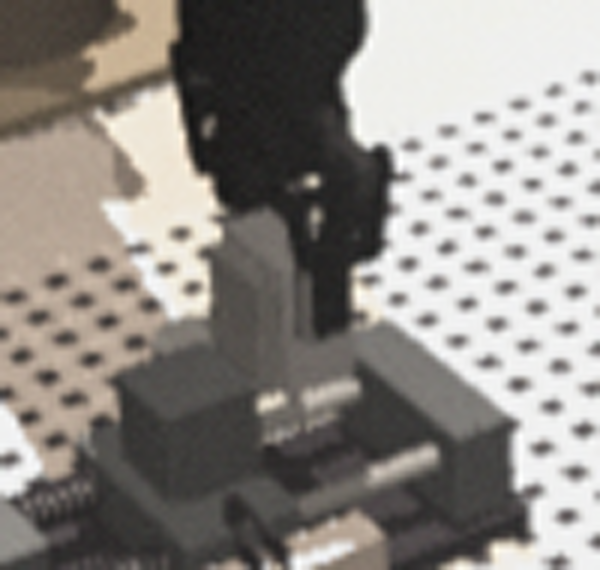

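The block sits flush on the plate at (250,290), with 10 N read, i.e. about 20 mm. I'll add 2 mm, let it settle, and check the pointer on the ledge.

Emit:
{"fn": "drive_tool", "kwargs": {
  "plan": "0 1 0 0 0 0;0 2 0 0 0 0;0 2 0 0 0 0;0 2 0 0 0 0;0 2 0 0 0 0;0 2 0 0 0 0;0 2 0 0 0 0;0 2 0 0 0 0"
}}

```text
t: 9.05
tool_pos: [0.5074, -0.1347, 0.1128]
ee_rot: [-0.001, 1.0, -0.024, -0.0]
force: [-3.3, 11.1, 3.5]
finger_gap: 0.0476
```

Run:
```python
from h import *
from plant import optics,readout
fs=[];ims=[]
for i in range(8):
    ims.append(optics.read_camera("scene")["img"][:,:,::-1].astype(float)); tp=optics.read_camera("top")["img"][:,:,::-1]; s=readout.sense(); fs.append(s["force"])
print(s["t"],np.mean(fs,0).round(2),s["tool_pos"],s["finger_gap"])
im=np.mean(ims,0).astype(np.uint8)
r=lambda im,x,y,w,h,f:cv2.resize(im[y:y+h,x:x+w],None,fx=f,fy=f,interpolation=cv2.INTER_CUBIC)
out=np.zeros((600,800,3),np.uint8)
s0=cv2.imread("pics/scene0.png")
out[:290,:390]=r(s0,215,235,39,29,10); out[:290,400:790]=r(im,215,235,39,29,10)
out[300:600,:400]=r(tp,300,195,80,60,5); out[300:600,400:800]=r(im,220,190,50,38,8)[:300]
cv2.imwrite("pics/pointer.png",out)
```

```text
9.85 [-3.2  11.    2.99] [ 0.50742708 -0.13472412  0.11278232] 0.04716498833878462
```

View pics/pointer.png

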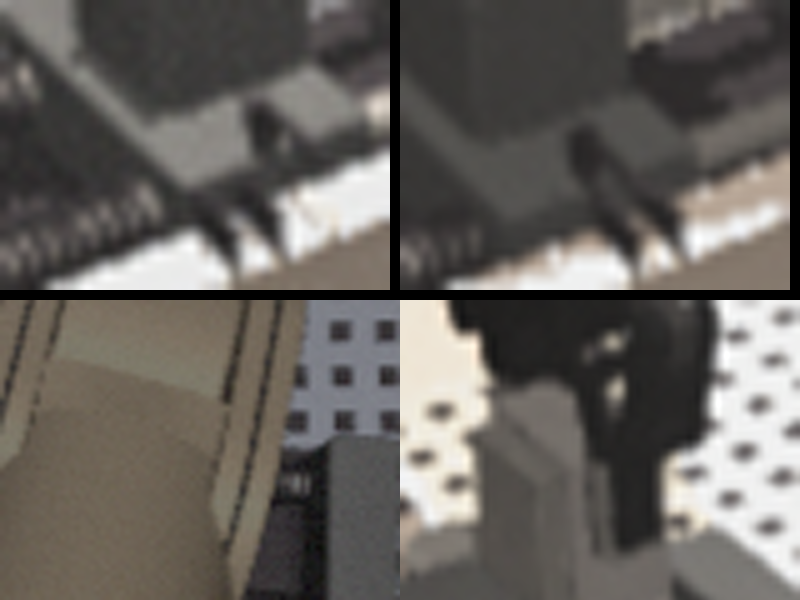

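The pointer stub has moved about 7.5 px left and 3.3 px down from rest, and now stands between the two dark ribs (upper right panel, about (635,255) and (680,240)). Quick numerical check of the travel.

Run:
```python
from h import *
from plant import optics,readout
R_,B,F=np.load("poses.npy")
im=np.mean([optics.read_camera("scene")["img"][:,:,::-1].astype(float) for _ in range(6)],0).astype(np.uint8)
s0=cv2.imread("pics/scene0.png")
g=lambda i:cv2.resize(cv2.createCLAHE(3,(8,8)).apply(cv2.cvtColor(i,cv2.COLOR_BGR2GRAY)),None,fx=4,fy=4,interpolation=cv2.INTER_CUBIC)
a,b=g(s0),g(im)
pr=lambda q:proj("scene",place(F,np.array([[.03,-.03-q,.045]])))[0]
print("expected px for 22mm",(pr(.022)-pr(0)).round(2))
for (x,y,w,h) in ((232,240,22,14),(222,222,30,30),(220,225,36,28)):
    t=a[4*y:4*(y+h),4*x:4*(x+w)]
    m=cv2.matchTemplate(b[4*(y-4):4*(y+h+8),4*(x-14):4*(x+w+2)],t,cv2.TM_CCOEFF_NORMED); _,v,_,l=cv2.minMaxLoc(m); print(v,l[0]/4-14,l[1]/4-4)
fs=[]
s=readout.sense();print(s["t"],s["force"],s["tool_pos"],np.abs(s["joint_vel"]).max())
```

```text
expected px for 22mm [-7.59  3.05]
0.789076030254364 -7.5 3.0
0.8310072422027588 -7.75 2.75
0.7378571033477783 -7.5 3.0
10.15 [-2.09541178 11.4579523   2.82562671] [ 0.50745184 -0.13471095  0.11277689] 0.0018104881464365745
```

The travel is 22 mm, mid-band. Holding for over 3 s, then handing in.

Emit:
{"fn": "drive_tool", "kwargs": {
  "plan": "0 0 0 0 0 0;0 0 0 0 0 0;0 0 0 0 0 0;0 0 0 0 0 0;0 0 0 0 0 0;0 0 0 0 0 0;0 0 0 0 0 0;0 0 0 0 0 0"
}}

```text
t: 10.95
tool_pos: [0.5074, -0.1347, 0.1128]
ee_rot: [-0.001, 1.0, -0.024, -0.001]
force: [-2.9, 10.7, 2.5]
finger_gap: 0.0475
```

Emit:
{"fn": "drive_tool", "kwargs": {
  "plan": "0 0 0 0 0 0;0 0 0 0 0 0;0 0 0 0 0 0;0 0 0 0 0 0;0 0 0 0 0 0;0 0 0 0 0 0;0 0 0 0 0 0;0 0 0 0 0 0"
}}

```text
t: 11.75
tool_pos: [0.5074, -0.1347, 0.1128]
ee_rot: [-0.001, 1.0, -0.024, -0.0]
force: [-3.8, 10.7, 2.1]
finger_gap: 0.0474
```

Emit:
{"fn": "drive_tool", "kwargs": {
  "plan": "0 0 0 0 0 0;0 0 0 0 0 0;0 0 0 0 0 0;0 0 0 0 0 0;0 0 0 0 0 0;0 0 0 0 0 0;0 0 0 0 0 0;0 0 0 0 0 0"
}}

```text
t: 12.55
tool_pos: [0.5074, -0.1347, 0.1128]
ee_rot: [-0.001, 1.0, -0.024, -0.001]
force: [-2.1, 10.8, 2.5]
finger_gap: 0.0474
```

Emit:
{"fn": "drive_tool", "kwargs": {
  "plan": "0 0 0 0 0 0;0 0 0 0 0 0;0 0 0 0 0 0;0 0 0 0 0 0;0 0 0 0 0 0;0 0 0 0 0 0;0 0 0 0 0 0;0 0 0 0 0 0"
}}

```text
t: 13.35
tool_pos: [0.5074, -0.1347, 0.1128]
ee_rot: [-0.001, 1.0, -0.024, -0.0]
force: [-3.2, 11.3, 2.7]
finger_gap: 0.0472
```

```bash
python3 -c "
from plant import readout,job
s=readout.sense();print(s['t'],s['force'],s['tool_pos'],s['ee_rot'],s['finger_gap']);print(job.job_done())"
```

```text
13.35 [-3.24442903 11.26782836  2.66802799] [ 0.50744747 -0.13470249  0.11278021] [-1.35033161e-03  9.99706003e-01 -2.42043270e-02 -4.85437303e-04] 0.047229622907721605
the job is handed in; nothing more can be done
None
```

I lifted the block about 17 mm, drew it 105 mm along the peg and pressed it on the fence. It was in the band for over 4 s and was still gripped and pressed when I handed in at 13.35 s.

**Last checks**
- **Push:** about 11 N, steady.
- **Fence travel:** image matching gave about 22 mm, mid-band, and the pointer stood between the two ribs. The fitted fence pose gave only about 20 mm, a 2 mm disagreement that is still in the band.
- **Sideways centring:** within about 0.5 mm of the fitted fence centre.
- **Height:** about 121 mm against 120 mm, from the tool height and assuming the block did not slip in the grip.
- **Squareness and upright:** the tool was square to the plate within about 0.01 rad.
- **Grip:** the finger opening stayed at 47 mm.

**What did not fully agree or was not checked**
- The scene camera sat about 2 px off the top camera throughout. The offset was the same for block, fingers and plate, so I relied on the top view.
- At the end the arm hid the block from the top camera, so centring and squareness rest on the tool pose plus the scene view.
- A sideways force of about 3 N was present while pressing; I did not trace its cause.
- I saw no sign that any bystander had moved, but I did not measure their positions at the end.

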